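# Weed out reject vials, then hold the sample slanted for inspection

## Robot

A 6-joint arm with a two-finger parallel gripper is mounted at the origin on a cart in front of the work surface, level with it; the furniture and walls round the work are solid. World frame = base frame: x ahead of the robot, y to its left, z up, the work surface at z = 0. Lengths are in m, angles in rad, forces in N, time in s.
With the tool pointing down it reaches from about 0.35 to 0.975 m from the base axis. Payload 17.4 kg.
Tool frame: the origin (TCP) lies at the very end of the fingers, on their centre line; the grasp point (between the pads) lies robot.pinch_z behind it (robot.pinch_z is the distance from the TCP to the grasp point, in m); z points along the fingers, y is the line along which they close (so a half turn about z gives the same grasp; the last joint's range is limited). The gripper opens to 85 mm and grips with 20 to 120 N. Pads are 22 mm wide; open, the fingers measure 114 mm over their backs; the gripper's body (76 mm by 85 mm) begins 54 mm behind the grasp point. The pads swing forward as they close: fully open they stand 13 mm farther back than shut.
Start: joints at [1.286, 0.116, 1.442, -0, 1.584, -0.038], TCP at [0.165, 0.655, 0.231] pointing down, gripper open.
Joint ranges: [-2.83, 2.83], [-0.83, 2.19], [0.07, 2.5], [-1.14, 4.28], [0.01, 3], [-2.97, 2.97]. Speed limits (rad/s): [1.89, 1.89, 2.22, 3.14, 3.14, 3.14].

## Interface

Orientations are given as a unit quaternion [w, x, y, z].
In Python, from bench import robot gives the robot as it stands. The module is installed in compiled form; this text tells all that it offers.
- The arm moves only by the shell command python3 -m inch 'ROWS' [OPENING] [FORCE]. ROWS is JSON, a list that holds one entry, the list of rows, each a list of 4 numbers: the shift along the world's x, y, z in cm, then the turn about the world's z in rad. A call has 1 to 12 rows; each row shifts and turns the commanded pose from where the row before left it; what a row does not reach is not made up. A row lasts 1/8 s, in which the tool goes at most 62.5 mm and 10.7 degrees, less where a joint would pass 70% of its speed; a pose out of reach is approached as far as the arm can. A call with a gripper value outside its range is refused whole. OPENING is the opening, from 0 (shut) to 1 (fully open), set as the call begins (- or left out, the last holds). The fingers move at their own pace and stop on an object; FORCE is the grip in N (left out, the last holds). Time passes only in rows, so rows that do not move let the fingers close. It gives the time, the measured TCP pose, the force, the opening and the grip force at its end, in the units of the state.
- robot.sense(): the state, without advancing time (a new reading comes with each control period).
- robot.get_image(name): name is "side" or "top"; returns a dict with "color" (420x560x3 uint8, red, green, blue), "fx", "fy", "cx", "cy" (pixels), "world_to_cam" (4x4, takes a point from world to camera coordinates). Camera axes: x right, y up, looking along -z (the intrinsics and any distortion apply to the point x, -y, -z); pixel columns grow to the right and rows downward; lengths in m; the calibration is good to about 2 mm. A picture is of the moment at which its call begins. There is no depth.
- robot.hand_in(): hands the job in; it is judged then, once.
The state is a dict: "clock": time; "q": joint angles; "joint_velocities": joint speeds; "tau": joint torques, N m; "tool_pos": TCP position; "ee_rot": TCP orientation; "ft_force": force on the tool from outside, world axes, zero at the start; "wrist_torque": the same for the moment, N m; "opening": finger opening in m; "grip_force": force on a finger pad.
Only numpy, scipy, OpenCV 4.12 (cv2) and the standard library are available. Lean on these libraries where they do the work, as an engineer would, in place of code of your own. Each camera call takes 0.05 s, during which the arm holds its last target. There are 200 camera calls.

## Task

Take both vials with a red dot on the cap out of the rack and lower them into the red reject tray without dropping them from a height; leave the vial with the plain black cap in the rack and everything else on the bench where it is. Then draw the vial with the green dot out of the rack and lean it over, cap end still the higher, to about 45 degrees from upright, at least 15 cm above the worktop. Finish while holding it there, still and slanted, in the gripper.

Things in the scene. Friction and masses are not known exactly. Their poses are not given: they have to be found in the camera images.
- vial_rack: white rack block with blue end tabs, fixed to the bench, 60 x 216 (240 over the tabs) x 35 mm, with one straight row of four round sockets along its own y, 50 mm apart (own y = -75, -25, 25, 75 mm); each socket is 30 mm wide, 27 mm deep, its floor 8 mm above the bench. Origin: centre of its underside on the bench; z up
- reject_tray: open red tray, fixed to the bench, 200 (own x) x 130 (own y) x 40 mm tall, walls and floor 4 to 5 mm thick. Origin: centre of its underside on the bench; z up
- reject_1: amber glass vial with a black screw cap, a cylinder 28 mm across and 62 mm tall (cap and body alike), about 30 g; reject: red dot, 22 mm wide, on the cap. Origin: centre of its underside; own z runs up to the cap. It starts standing in one of the rack's sockets, with its top 35 mm of height out of the rack
- reject_2: amber glass vial with a black screw cap, a cylinder 28 mm across and 62 mm tall (cap and body alike), about 30 g; reject: red dot, 22 mm wide, on the cap. Origin: centre of its underside; own z runs up to the cap. It starts standing in one of the rack's sockets, with its top 35 mm of height out of the rack
- sample: amber glass vial with a black screw cap, a cylinder 28 mm across and 62 mm tall (cap and body alike), about 30 g; the sample to inspect: green dot, 22 mm wide, on the cap. Origin: centre of its underside; own z runs up to the cap. It starts standing in one of the rack's sockets, with its top 35 mm of height out of the rack
- plain: amber glass vial with a black screw cap, a cylinder 28 mm across and 62 mm tall (cap and body alike), about 30 g; no dot, all-black cap: stays in the rack. Origin: centre of its underside; own z runs up to the cap. It starts standing in one of the rack's sockets, with its top 35 mm of height out of the rack
- photometer: cream bench photometer, fixed, about 192 (x) x 252 (y) mm, standing between the rack (to its left) and the tray (to its right); its sloping panel is low, but the black post on its right half reaches 225 mm above the bench, so carry things round in front of it or over it. Origin: centre of its underside
- vial_blue: small vial with a blue cap, 18 mm across and 46 tall, standing loose in front of the photometer. Bystander, to be left alone. Origin: centre of its underside
- cuvette_cap: black cylinder (light cap), 26 mm across and 70 tall, standing loose in front of the photometer. Bystander, to be left alone. Origin: centre of its underside
- strip_carton: small white and green carton, 36 x 60 x 17, loose, near the front edge. Bystander, to be left alone. Origin: centre of its underside
- dropper_1: white dropper bottle with a red tip, 26 mm across and 62 tall, at the back left. Bystander, to be left alone. Origin: centre of its underside
- dropper_2: white dropper bottle with a blue tip, 26 mm across and 66 tall, at the back left. Bystander, to be left alone. Origin: centre of its underside
- petri_dish: clear petri dish, 55 mm across and 13 tall, behind the rack. Bystander, to be left alone. Origin: centre of its underside

How it is judged:
By the outcome, as a careful person would: the job done as asked, in the order asked, and still so for the second after the job is handed in, while the arm keeps its last pose, push and grip.
It also fails if it takes over 69 s, if anything falls off the work surface, if the arm or the gripper's body presses on something with over 40 N, if the wrist force passes 120 N, or if a joint passes its speed limit or range.

## Working session

There is one attempt and no reset: what is moved stays moved. The work goes in short steps, Python scripts to look and compute and a shell command to move; the robot and the scene stay as the last step left them, time stands still between calls to the robot, and variables do not carry over. Pictures are saved under pics/ and viewed, at most 12 in all, crops included, and the job is handed in when it is done.

```bash
mkdir -p pics
python3 - <<'E'
from bench import robot
import cv2,numpy as np,pickle
d={}
for n in("side","top"):
    im=robot.get_image(n); d[n]=im; cv2.imwrite(f"pics/{n}0.png",im["color"][:,:,::-1]); print(n,im["fx"],im["cx"],im["cy"],np.round(im["world_to_cam"],3).tolist(),[k for k in im])
pickle.dump(d,open("im0.pkl","wb"))
print(robot.pinch_z,robot.sense())
E
```

```text
side 401.34694091274935 271.3590173429206 212.44501833637796 [[-0.999, -0.052, 0.013, 0.521], [0.033, -0.407, 0.913, -0.053], [-0.042, 0.912, 0.408, -1.003], [0.0, 0.0, 0.0, 1.0]] ['color', 'fx', 'fy', 'cx', 'cy', 'world_to_cam']
top 484.1598327936582 270.57734435836386 210.42735188783462 [[0.004, -1.0, 0.004, -0.012], [0.996, 0.004, 0.088, -0.528], [-0.088, 0.003, 0.996, -1.418], [0.0, 0.0, 0.0, 1.0]] ['color', 'fx', 'fy', 'cx', 'cy', 'world_to_cam']
0.0187 {'clock': 0.1, 'q': array([ 1.28617401e+00,  1.16431134e-01,  1.44220932e+00,  4.87832834e-05,
        1.58399722e+00, -3.78084211e-02]), 'joint_velocities': array([ 7.46366708e-05, -1.89280879e-03, -2.24747576e-03,  9.00132742e-04,
       -1.17553954e-03, -2.95678487e-04]), 'tau': array([ 1.43242316e-03, -7.33676434e+01, -6.33785248e+01,  9.29376324e-05,
        5.00341339e-03,  3.12308839e-05]), 'tool_pos': array([0.16486461, 0.65437734, 0.2306339 ]), 'ee_rot': array([-1.07945369e-04,  1.23093628e-01,  9.92394924e-01, -5.11817905e-04]), 'ft_force': array([ 0.19232431, -0.21405075, -0.7669392 ]), 'wrist_torque': array([-0.02319015, -0.01091321, -0.00104631]), 'grip_force': 0.0, 'opening': 0.08521135911140955}
```

View pics/side0.png

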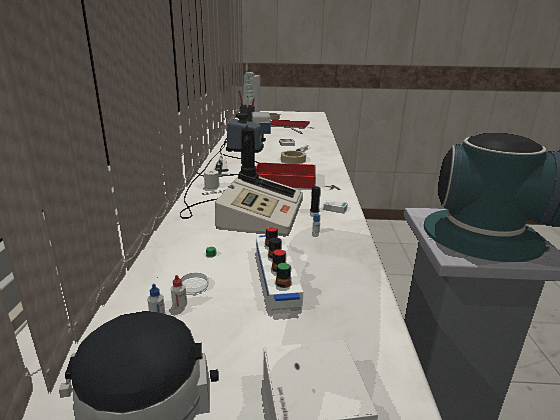

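View pics/top0.png

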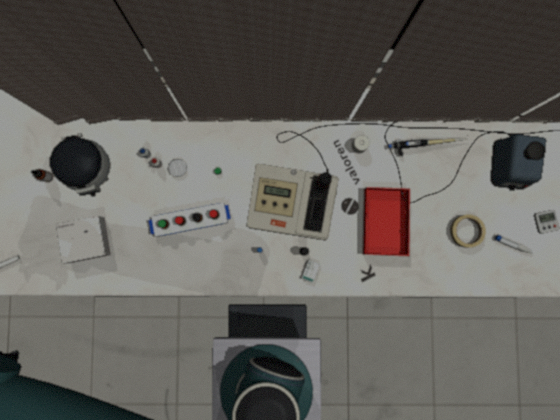

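```bash
cat > h.py <<'E'
import numpy as np,cv2
def ray(im,u,v):
    T=np.array(im["world_to_cam"]);R=T[:3,:3];o=-R.T@T[:3,3]
    d=R.T@np.array([(u-im["cx"])/im["fx"],-(v-im["cy"])/im["fy"],-1]);return o,d/np.linalg.norm(d)
def plane(im,u,v,z):
    o,d=ray(im,u,v);return o+d*(z-o[2])/d[2]
def tri(a,p,b,q):
    o,d=ray(a,*p);O,D=ray(b,*q);s=np.linalg.lstsq(np.c_[d,-D],O-o,rcond=None)[0]
    A=o+s[0]*d;B=O+s[1]*D;return (A+B)/2,np.linalg.norm(A-B)
def blobs(im,lo,hi,box,amin=8):
    h=cv2.cvtColor(im["color"],cv2.COLOR_RGB2HSV);h[...,0]=(h[...,0].astype(int)+30)%180
    m=cv2.inRange(h,np.array(lo),np.array(hi));k=np.zeros_like(m);x0,y0,x1,y1=box;k[y0:y1,x0:x1]=255
    n,_,s,c=cv2.connectedComponentsWithStats(m&k);return [(c[i].round(2).tolist(),s[i].tolist()) for i in range(1,n) if s[i,4]>=amin]
RED=([20,120,60],[42,255,255]);GREEN=([70,100,40],[120,255,255]);BLUE=([125,110,50],[160,255,255])
E
python3 - <<'E'
import pickle
from h import *
d=pickle.load(open("im0.pkl","rb"));S,T=d["side"],d["top"]
r={}
for n,c in(("R",RED),("G",GREEN),("B",BLUE)):
    for k,im,b in(("S",S,(250,220,305,310)),("T",T,(140,195,240,245))):
        r[n+k]=blobs(im,*c,b);print(n,k,r[n+k])
for n in"RG":
    a=sorted(r[n+"S"],key=lambda t:t[0][1]);b=sorted(r[n+"T"],key=lambda t:-t[0][0])
    for p,q in zip(a,b):print(n,tri(S,p[0],T,q[0]),plane(T,*q[0],.07))
for q in r["BT"]:print("tab",plane(T,*q[0],.035))
t=max(blobs(T,*RED,(350,170,420,270)),key=lambda t:t[1][4]);print("tray",t,plane(T,*t[0],.02))
x,y,w,h,_=t[1]
for u,v in((x,y),(x+w,y),(x,y+h),(x+w,y+h)):print(plane(T,u,v,.04))
print("post",plane(T,318,175,.225),plane(T,312,235,.1),"cuv",plane(T,304,251,.05),"vb",plane(T,257,250,.04))
E
```

```text
R S [([271.45, 228.86], [266, 227, 11, 5, 42]), ([278.66, 251.8], [273, 249, 12, 7, 61]), ([284.26, 280.79], [279, 277, 12, 7, 34])]
R T [([213.11, 213.54], [209, 210, 9, 8, 54]), ([178.87, 219.96], [175, 217, 9, 8, 52])]
G S [([283.22, 265.61], [277, 263, 13, 6, 64])]
G T [([161.77, 223.29], [158, 220, 8, 8, 48])]
B S [([263.0, 235.75], [260, 235, 6, 2, 8]), ([257.67, 250.89], [257, 247, 3, 8, 9]), ([266.62, 289.5], [266, 286, 2, 8, 8]), ([286.5, 296.38], [274, 293, 26, 8, 155])]
B T [([227.25, 211.92], [225, 206, 5, 13, 36]), ([150.81, 226.59], [149, 220, 5, 14, 37])]
R (array([0.51466942, 0.15533968, 0.07086173]), np.float64(0.0003674391047238186)) [0.51455516 0.15543666 0.07      ]
R (array([0.49581121, 0.25320995, 0.07139781]), np.float64(0.0005132941567600361)) [0.49564861 0.25347043 0.07      ]
G (array([0.4859848 , 0.30203523, 0.07125874]), np.float64(0.0003795799527875149)) [0.48587106 0.30231608 0.07      ]
tab [0.52236807 0.11785397 0.035     ]
tab [0.47814565 0.34203029 0.035     ]
tray ([385.4, 221.57], [363, 188, 47, 68, 2774]) [ 0.49674097 -0.35224857  0.02      ]
[ 0.5945635  -0.28284626  0.04      ]
[ 0.59516791 -0.42191929  0.04      ]
[ 0.39444516 -0.28025131  0.04      ]
[ 0.39496777 -0.41761178  0.04      ]
post [ 0.60265372 -0.13106339  0.225     ] [ 0.4528638  -0.12618852  0.1       ] cuv [ 0.40828196 -0.10727075  0.05      ] vb [0.41071124 0.02927586 0.04      ]
```

```bash
python3 -m inch '[[[2.9,-4.15,0,-0.094],[2.9,-4.15,0,-0.094],[2.9,-4.15,0,-0.094],[2.9,-4.15,0,-0.094],[2.9,-4.15,0,-0.094],[2.9,-4.15,0,-0.094],[2.9,-4.15,0,-0.094],[2.9,-4.15,0,-0.094],[2.9,-4.15,0,-0.094],[2.9,-4.15,0,-0.094],[2.9,-4.15,0,-0.094],[2.9,-4.15,0,-0.094]]]' 1 30
```

```text
clock: 1.6
tool_pos: [0.5135, 0.155, 0.2311]
ee_rot: [-0.0, 0.636, 0.772, -0.0]
ft_force: [0.9, 0.8, -0.9]
opening: 0.0854
grip_force: 0.0
```

```bash
python3 -m inch '[[[0.1,0,-4,0],[0,0,-4,0],[0,0,-4,0],[0,0,-4,0],[0,0,-2,0],[0,0,-0.8,0],[0,0,0,0],[0,0,0,0]]]' && python3 -m inch '[[[0,0,0,0],[0,0,0,0],[0,0,0,0],[0,0,0,0],[0,0,0,0],[0,0,0,0]]]' 0 30
```

```text
clock: 2.6
tool_pos: [0.5146, 0.1567, 0.0447]
ee_rot: [0.001, 0.635, 0.773, 0.001]
ft_force: [-0.1, 0.4, 0.9]
opening: 0.0855
grip_force: 0.0
clock: 3.35
tool_pos: [0.514, 0.1566, 0.0434]
ee_rot: [0.0, 0.635, 0.773, 0.0]
ft_force: [-0.5, -0.5, 4.1]
opening: 0.0273
grip_force: 30.7
```

```bash
python3 -m inch '[[[0,0,2,0],[0,0,4,0],[0,0,5,0],[0,0,5,0],[0,0,5,0],[0,-1,5,0],[0,-3,2,0],[0,-4,0,0],[0,-5,0,0],[0,-5,0,0],[0,-5,0,0],[0,-5,0,0]]]' && python3 -m inch '[[[-0.2,-5,0,0],[-0.2,-5,0,0],[-0.2,-5,0,0],[-0.2,-4,0,0],[-0.2,-3,0,0],[0,-1,0,0],[0,0,-5,0],[0,0,-5,0],[0,0,-5,0],[0,0,-5,0],[0,0,0,0],[0,0,0,0]]]'
```

```text
clock: 4.85
tool_pos: [0.5133, -0.125, 0.3241]
ee_rot: [0.0, 0.635, 0.773, 0.0]
ft_force: [0.3, 0.6, -0.1]
opening: 0.027
grip_force: 30.9
clock: 6.35
tool_pos: [0.5047, -0.3536, 0.126]
ee_rot: [0.001, 0.634, 0.773, 0.0]
ft_force: [0.3, -0.3, 1.0]
opening: 0.0268
grip_force: 30.8
```

Run:
```python
from bench import robot
import cv2,numpy as np
a=robot.get_image("side")["color"][80:280,180:400];b=robot.get_image("top")["color"][150:290,140:430]
a=cv2.resize(a,(440,400),interpolation=2);b=cv2.resize(b,(580,280),interpolation=2)[:, 220:]
c=np.zeros((400,800,3),np.uint8);c[:,:440]=a;c[:280,440:]=b
cv2.imwrite("pics/p1.png",c[:,:,::-1])
```

```text
(no output)
```

View pics/p1.png

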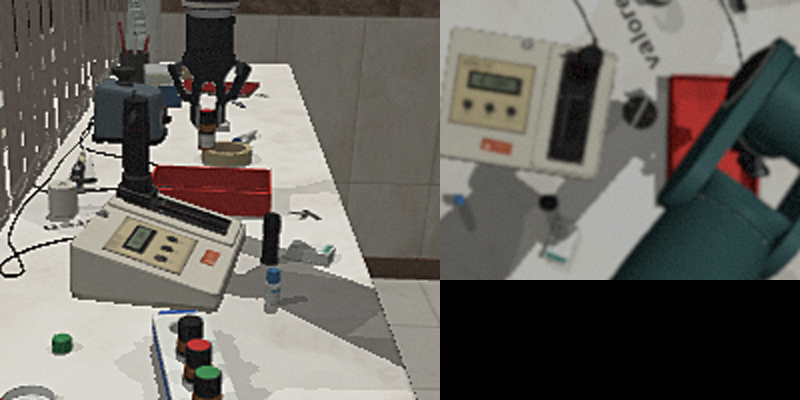

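```bash
python3 -m inch '[[[4,0.4,0,0],[0,0,-4,0],[0,0,-3,0],[0,0,-1,0],[0,0,-0.3,0],[0,0,-0.2,0],[0,0,0,0],[0,0,0,0]]]'
```

```text
clock: 7.45
tool_pos: [0.5444, -0.3498, 0.0395]
ee_rot: [0.001, 0.635, 0.773, 0.0]
ft_force: [0.6, -1.0, 5.3]
opening: 0.0273
grip_force: 31.4
```

```bash
python3 -m inch '[[[0,0,0,0],[0,0,0,0],[0,0,0,0],[0,0,1,0],[0,0,3,0],[0,0,5,0],[0,0,5,0],[0,0,5,0],[0,0,5,0],[0,1,4,0],[-0.5,4,0,0],[-0.5,5,0,0]]]' 0.55 30 && python3 -m inch '[[[-0.5,5,0,0],[-0.5,5,0,0],[-0.5,5,0,0],[-0.5,5,0,0],[-0.5,5,0,0],[-0.5,5,0,0],[-0.5,5,0,0],[-0.5,5,0,0],[-0.3,4,-3,0],[-0.3,4,-4,0],[0,1,-5,0],[0,0,0,0]]]' 1 30
python3 - <<'E'
from bench import robot
from h import *
S=robot.get_image("side");T=robot.get_image("top")
cv2.imwrite("pics/p2.png",np.hstack([S["color"][100:310,180:400],T["color"][90:300,140:430]])[:,:,::-1])
for b in((140,195,240,245),(360,185,412,258)):
  print(blobs(T,*RED,b))
E
```

```text
clock: 8.95
tool_pos: [0.5335, -0.2488, 0.3192]
ee_rot: [0.0, 0.635, 0.773, 0.0]
ft_force: [1.1, 0.7, 1.0]
opening: 0.0469
grip_force: 0.0
clock: 10.45
tool_pos: [0.4864, 0.2406, 0.1957]
ee_rot: [-0.001, 0.634, 0.773, -0.002]
ft_force: [0.4, -0.7, 0.5]
opening: 0.0855
grip_force: 0.0
[]
[([385.65, 221.7], [363, 188, 47, 68, 2809])]
```

View pics/p2.png

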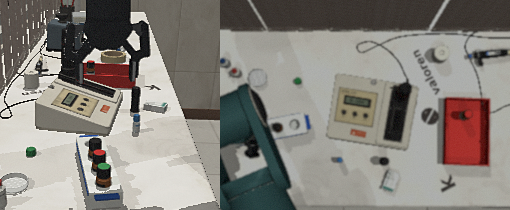

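```bash
python3 -m inch '[[[0.9,1.35,0,0],[0,0,-3,0],[0,0,-4,0],[0,0,-4,0],[0,0,-3,0],[0,0,-1.2,0],[0,0,0,0],[0,0,0,0]]]' && python3 -m inch '[[[0,0,0,0],[0,0,0,0],[0,0,0,0],[0,0,0,0],[0,0,0,0],[0,0,0,0]]]' 0 30
```

```text
clock: 11.55
tool_pos: [0.4979, 0.2545, 0.0481]
ee_rot: [0.0, 0.635, 0.773, 0.001]
ft_force: [-0.7, 0.6, 0.4]
opening: 0.0855
grip_force: 0.0
clock: 12.3
tool_pos: [0.497, 0.2541, 0.0466]
ee_rot: [0.0, 0.635, 0.773, 0.0]
ft_force: [-2.6, -0.7, 4.5]
opening: 0.0264
grip_force: 30.3
```

```bash
python3 -m inch '[[[0,0,2,0],[0,0,4,0],[0,0,5,0],[0,0,5,0],[0,0,5,0],[0,-1,5,0],[0,-3,2,0],[0,-4,0,0],[0,-5,0,0],[0,-5,0,0],[0,-5,0,0],[0,-5,0,0]]]' && python3 -m inch '[[[-0.5,-5,0,0],[-0.5,-5,0,0],[-0.5,-5,0,0],[-0.5,-5,0,0],[-0.5,-5,0,0],[-0.7,-5,0,0],[-1,-3,0,0],[-1,0,-3,0],[0,0,-4,0],[0,0,-5,0],[0,0,-5,0],[0,0,-3,0]]]'
```

```text
clock: 13.8
tool_pos: [0.4963, -0.0275, 0.3277]
ee_rot: [0.001, 0.634, 0.773, 0.0]
ft_force: [1.0, 0.3, -0.8]
opening: 0.0269
grip_force: 29.9
clock: 15.3
tool_pos: [0.4443, -0.3554, 0.1249]
ee_rot: [-0.001, 0.635, 0.773, 0.0]
ft_force: [0.5, 0.2, -0.4]
opening: 0.0267
grip_force: 29.9
```

```bash
python3 -m inch '[[[0,0,-3,0],[0,0,-3,0],[0,0,-1.5,0],[0,0,-0.5,0],[0,0,-0.2,0],[0,0,0,0],[0,0,0,0]]]'
```

```text
clock: 16.18
tool_pos: [0.4452, -0.3562, 0.045]
ee_rot: [0.0, 0.635, 0.773, -0.0]
ft_force: [-0.6, -0.2, -0.1]
opening: 0.027
grip_force: 29.9
```

```bash
python3 -m inch '[[[0,0,-0.15,0],[0,0,-0.1,0],[0,0,0,0]]]' && python3 -m inch '[[[0,0,0,0],[0,0,0,0],[0,0,0,0],[0,0,1,0],[0,0,3,0],[0,0,5,0],[0,0,5,0],[0,0,5,0],[0,0,5,0],[0,1,4,0],[0.4,4,0,0],[0.4,5,0,0]]]' 0.55 30 && python3 -m inch '[[[0.4,5,0,0],[0.4,5,0,0],[0.4,5,0,0],[0.4,5,0,0],[0.4,5,0,0],[0.4,5,0,0],[0.4,5,0,0],[0.4,5,0,0],[0,5,0,0],[0,5,-3,0],[0,3,-4,0],[0,0,0,0]]]' 1 30
python3 - <<'E'
from bench import robot
from h import *
S=robot.get_image("side");T=robot.get_image("top")
cv2.imwrite("pics/p3.png",np.hstack([S["color"][100:310,180:400],T["color"][90:300,140:430]])[:,:,::-1])
print(blobs(S,*GREEN,(250,220,305,310)))
E
```

```text
clock: 16.55
tool_pos: [0.4451, -0.3562, 0.0425]
ee_rot: [0.0, 0.635, 0.773, -0.0]
ft_force: [-2.8, 0.7, 6.6]
opening: 0.0269
grip_force: 30.6
clock: 18.05
tool_pos: [0.4527, -0.2552, 0.3228]
ee_rot: [0.0, 0.635, 0.772, 0.0]
ft_force: [0.8, -0.8, -0.6]
opening: 0.047
grip_force: 0.0
clock: 19.55
tool_pos: [0.4836, 0.2752, 0.249]
ee_rot: [-0.001, 0.634, 0.774, -0.002]
ft_force: [-0.1, -0.8, 0.4]
opening: 0.0851
grip_force: 0.0
[([283.28, 265.79], [277, 263, 13, 6, 61])]
```

View pics/p3.png

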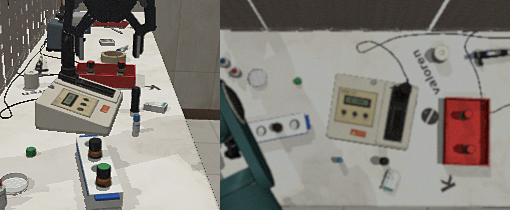

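```bash
python3 -m inch '[[[0.2,2.7,-2,0],[0,0,-4,0],[0,0,-5,0],[0,0,-5,0],[0,0,-3,0],[0,0,-1.5,0],[0,0,0,0],[0,0,0,0]]]' && python3 -m inch '[[[0,0,0,0],[0,0,0,0],[0,0,0,0],[0,0,0,0],[0,0,0,0],[0,0,0,0]]]' 0 30
```

```text
clock: 20.65
tool_pos: [0.4879, 0.3013, 0.0488]
ee_rot: [0.0, 0.635, 0.773, 0.001]
ft_force: [0.2, 0.3, 0.0]
opening: 0.0854
grip_force: 0.0
clock: 21.4
tool_pos: [0.487, 0.3012, 0.0471]
ee_rot: [0.0, 0.635, 0.773, 0.0]
ft_force: [-2.1, -0.7, 5.8]
opening: 0.0268
grip_force: 29.7
```

```bash
python3 -m inch '[[[0,0,2,0],[0,0,3,0],[0,0,3,0],[-0.6,-0.39,0,0.1745],[-0.6,-0.39,0,0.1745],[-0.6,-0.39,0,0.1745],[-0.6,-0.39,0,0.1745],[-0.6,-0.39,0,0.1745],[-0.6,-0.39,0,0.1745],[-0.6,-0.39,0,0.1745],[-0.6,-0.39,0,0.1745],[-0.6,-0.39,0,0.1745]]]' && python3 -m inch '[[[0,0,-3,0],[0,0,-2.5,0],[0,0,-1.2,0],[0,0,-0.4,0],[0,0,0,0],[0,0,0,0]]]' - 20
python3 - <<'E'
from bench import robot
from h import *
S=robot.get_image("side");T=robot.get_image("top")
cv2.imwrite("pics/p4.png",np.hstack([cv2.resize(S["color"][180:310,200:360],(480,390),interpolation=2)])[:,:,::-1])
s=robot.sense();print(s["q"].round(2),s["wrist_torque"].round(2))
E
```

```text
clock: 22.9
tool_pos: [0.4328, 0.2658, 0.128]
ee_rot: [0.0, -0.101, 0.995, 0.0]
ft_force: [0.6, 0.1, -0.5]
opening: 0.027
grip_force: 29.9
clock: 23.65
tool_pos: [0.4333, 0.2661, 0.0567]
ee_rot: [0.001, -0.098, 0.995, 0.0]
ft_force: [0.7, 0.5, 0.6]
opening: 0.027
grip_force: 29.9
[ 0.5  -0.15  1.99 -0.    1.3  -1.27] [0.04 0.01 0.08]
```

View pics/p4.png

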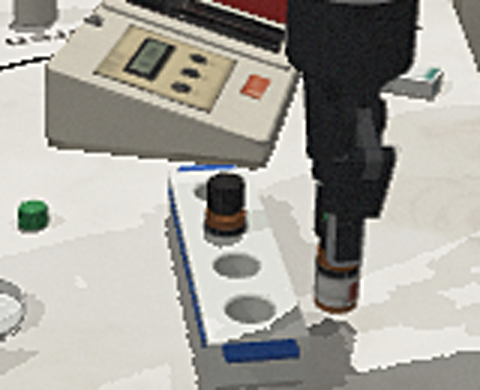

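```bash
python3 -m inch '[[[0.49,0.1,0,0],[0.49,0.1,0,0],[0.49,0.1,0,0],[0.49,0.1,0,0],[0.49,0.1,0,0],[0.49,0.1,0,0],[0,0,0,0]]]' 0 20
python3 - <<'E'
from bench import robot
from h import *
S=robot.get_image("side")
cv2.imwrite("pics/p5.png",np.hstack([cv2.resize(S["color"][180:310,200:360],(480,390),interpolation=2)])[:,:,::-1])
E
```

```text
clock: 24.62
tool_pos: [0.462, 0.2718, 0.0556]
ee_rot: [-0.001, -0.098, 0.995, -0.0]
ft_force: [-6.4, -2.1, 4.1]
opening: 0.0269
grip_force: 32.0
```

View pics/p5.png

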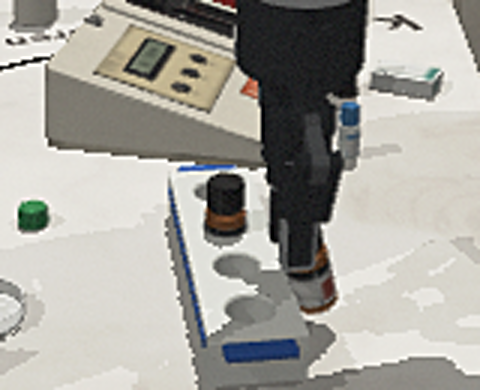

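```bash
python3 -m inch '[[[0.49,0.1,0,0],[0.49,0.1,0,0],[0.49,0.1,0,0],[0.4,0.08,0,0],[0,0,0,0],[0,0,0,0]]]' 0 20
python3 - <<'E'
from bench import robot
from h import *
S=robot.get_image("side")
cv2.imwrite("pics/p6.png",np.hstack([cv2.resize(S["color"][180:310,200:360],(480,390),interpolation=2)])[:,:,::-1])
E
```

```text
clock: 25.42
tool_pos: [0.4811, 0.2758, 0.0559]
ee_rot: [0.0, -0.098, 0.995, 0.0]
ft_force: [-2.2, -0.8, 0.6]
opening: 0.027
grip_force: 25.3
```

View pics/p6.png

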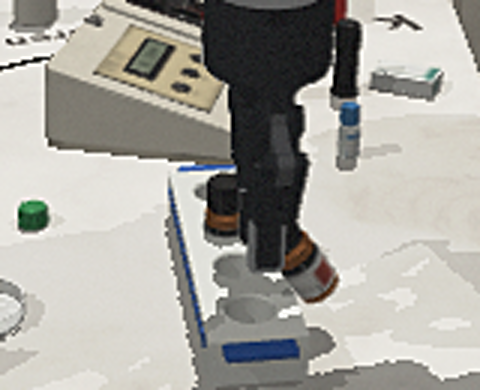

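```bash
python3 -m inch '[[[0,0,1,0],[0,0,2,0],[0,0,4,0],[0,0,5,0],[0,0,5,0],[0,0,3,0],[0,0,1,0],[0,0,0,0],[0,0,0,0]]]' 0 35
python3 - <<'E'
from bench import robot
from h import *
S=robot.get_image("side");s=robot.sense()
p=np.r_[s["tool_pos"],1]+[0,0,.0187,0];c=np.array(S["world_to_cam"])@p
u=S["cx"]+S["fx"]*c[0]/-c[2];v=S["cy"]-S["fy"]*c[1]/-c[2];print(u,v)
u,v=int(u),int(v);print("crop origin",u-40,v-40)
np.save("s7.npy",S["color"]);
import pickle;pickle.dump((S,s["tool_pos"]),open("s7.pkl","wb"))
cv2.imwrite("pics/p7.png",cv2.resize(S["color"][v-40:v+40,u-40:u+60],(800,640),interpolation=0)[:600,:,::-1])
E
```

```text
clock: 26.6
tool_pos: [0.4807, 0.2756, 0.2643]
ee_rot: [-0.001, -0.098, 0.995, -0.0]
ft_force: [-0.6, 0.8, -0.6]
opening: 0.0267
grip_force: 34.5
290.2040348332628 145.91564444518377
crop origin 250 105
```

View pics/p7.png

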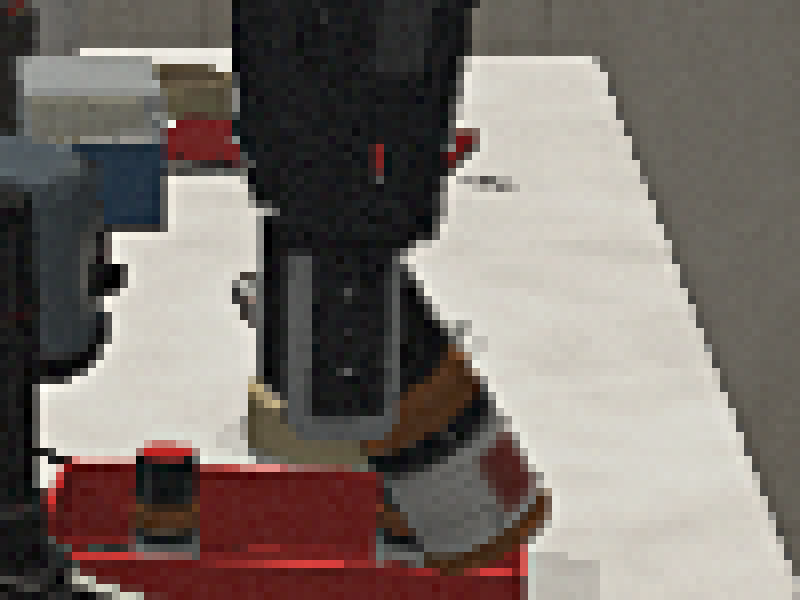

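Run:
```python
import pickle
from h import *
S,t=pickle.load(open("s7.pkl","rb"));n=np.array([.981,.195,0]);a=np.array([-.195,.981,0])
def pt(X,Y):
    o,d=ray(S,250+X/8,105+Y/8);p=o+d*((t-o)@a)/(d@a);return (p-t)@n,p[2]
for A,B in(((405,278),(548,492)),((370,462),(445,570)),((450,345),(548,492))):
    p,q=pt(*A),pt(*B);print(p,q,np.degrees(np.arctan2(p[0]-q[0],p[1]-q[1])))
```

```text
(np.float64(-0.016961645403776985), np.float64(0.2928565578590593)) (np.float64(-0.04981035667341898), np.float64(0.24634399462552367)) 35.23100340194459
(np.float64(-0.011202335216155969), np.float64(0.25412003077211576)) (np.float64(-0.028382553510902176), np.float64(0.22978986293182024)) 35.226994444885094
(np.float64(-0.027047168114790944), np.float64(0.27864300838807543)) (np.float64(-0.04981035667341898), np.float64(0.24634399462552367)) 35.174810780031116
```

```bash
python3 -m inch '[[[0,0,-3,0],[0,0,-5,0],[0,0,-5,0],[0,0,-4,0],[0,0,-2.5,0],[0,0,-1,0],[0,0,-0.3,0],[0,0,0,0]]]' 0 20 && python3 -m inch '[[[0.3,0.06,0,0],[0.3,0.06,0,0],[0.3,0.06,0,0],[0.2,0.04,0,0],[0,0,0,0],[0,0,0,0]]]' 0 20 && python3 -m inch '[[[0,0,1,0],[0,0,2,0],[0,0,4,0],[0,0,5,0],[0,0,5,0],[0,0,3,0],[0,0,1,0],[0,0,0,0],[0,0,0,0]]]' 0 35
python3 - <<'E'
from bench import robot
from h import *
import pickle
S=robot.get_image("side");s=robot.sense()
pickle.dump((S,s["tool_pos"]),open("s8.pkl","wb"))
cv2.imwrite("pics/p8.png",cv2.resize(S["color"][105:180,240:340],(800,600),interpolation=0)[:,:,::-1])
E
```

```text
clock: 27.65
tool_pos: [0.4812, 0.2759, 0.0585]
ee_rot: [0.0, -0.098, 0.995, 0.0]
ft_force: [-2.3, -0.1, -0.1]
opening: 0.0267
grip_force: 34.5
clock: 28.4
tool_pos: [0.4922, 0.278, 0.058]
ee_rot: [0.0, -0.098, 0.995, 0.0]
ft_force: [-2.0, -1.3, 1.8]
opening: 0.0267
grip_force: 31.0
clock: 29.52
tool_pos: [0.4917, 0.2778, 0.2664]
ee_rot: [-0.001, -0.098, 0.995, -0.0]
ft_force: [-0.1, 0.3, -0.4]
opening: 0.0267
grip_force: 34.4
```

View pics/p8.png

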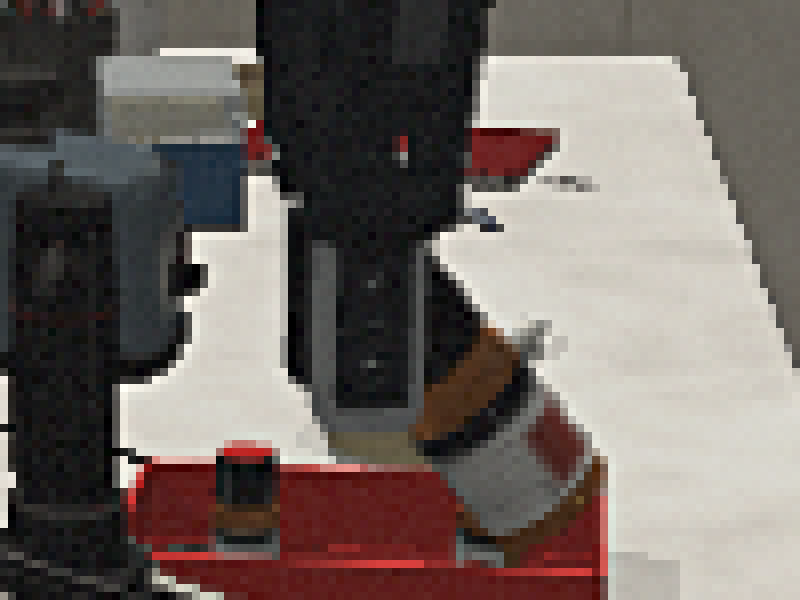

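Run:
```python
import pickle
from h import *
S,t=pickle.load(open("s8.pkl","rb"));n=np.array([.981,.195,0]);a=np.array([-.195,.981,0])
def pt(X,Y):
    o,d=ray(S,240+X/8,105+Y/8);p=o+d*((t-o)@a)/(d@a);return (p-t)@n,p[2]
for A,B in(((432,255),(602,460)),((415,440),(505,558)),((495,328),(602,460))):
    p,q=pt(*A),pt(*B);print(p,q,np.degrees(np.arctan2(p[0]-q[0],p[1]-q[1])))
```

```text
(np.float64(-0.01699717539829456), np.float64(0.29782980151596095)) (np.float64(-0.054973175256624165), np.float64(0.2535385924976634)) 40.61032155515306
(np.float64(-0.014824166471059864), np.float64(0.25909245510484435)) (np.float64(-0.03513284376736653), np.float64(0.23262517761546703)) 37.49948357011395
(np.float64(-0.030733086306428688), np.float64(0.28239971257285007)) (np.float64(-0.054973175256624165), np.float64(0.2535385924976634)) 40.026474015718485
```

```bash
python3 -m inch '[[[0,0,-3,0],[0,0,-5,0],[0,0,-5,0],[0,0,-4,0],[0,0,-2.5,0],[0,0,-1,0],[0,0,-0.5,0],[0,0,0,0]]]' 0 20 && python3 -m inch '[[[0.2,0.04,0,0],[0.2,0.04,0,0],[0.15,0.03,0,0],[0,0,0,0],[0,0,0,0]]]' 0 20 && python3 -m inch '[[[0,0,1,0],[0,0,2,0],[0,0,4,0],[0,0,5,0],[0,0,5,0],[0,0,3,0],[0,0,1,0],[0,0,0,0],[0,0,0,0],[0,0,0,0]]]' 0 35
python3 - <<'E'
from bench import robot
from h import *
import pickle
S=robot.get_image("side");s=robot.sense()
pickle.dump((S,s["tool_pos"]),open("s9.pkl","wb"))
cv2.imwrite("pics/p9.png",cv2.resize(S["color"][105:180,240:340],(800,600),interpolation=0)[:,:,::-1])
E
```

```text
clock: 30.58
tool_pos: [0.492, 0.278, 0.0582]
ee_rot: [-0.0, -0.098, 0.995, 0.0]
ft_force: [-3.1, -0.2, 0.5]
opening: 0.0263
grip_force: 34.5
clock: 31.2
tool_pos: [0.4977, 0.2791, 0.058]
ee_rot: [0.0, -0.098, 0.995, 0.0]
ft_force: [-1.1, -0.3, 2.2]
opening: 0.0266
grip_force: 33.3
clock: 32.45
tool_pos: [0.4973, 0.2789, 0.2666]
ee_rot: [-0.001, -0.098, 0.995, -0.0]
ft_force: [-0.7, -0.1, -1.6]
opening: 0.0268
grip_force: 34.4
```

View pics/p9.png

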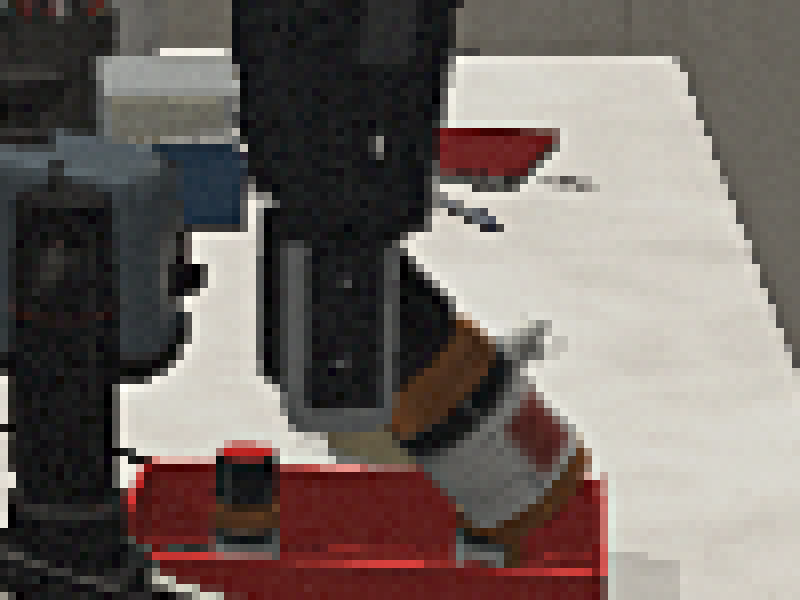

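```bash
python3 -m inch '[[[0,0,-3,0],[0,0,-5,0],[0,0,-5,0],[0,0,-4,0],[0,0,-2.5,0],[0,0,-1,0],[0,0,-0.6,0],[0,0,0,0]]]' 0 20 && python3 -m inch '[[[0.2,0.04,0,0],[0.2,0.04,0,0],[0,0,0,0],[0,0,0,0]]]' 0 20 && python3 -m inch '[[[0,0,1,0],[0,0,2,0],[0,0,4,0],[0,0,5,0],[0,0,5,0],[0,0,3,0],[0,0,1,0],[0,0,0,0],[0,0,0,0],[0,0,0,0],[0,0,0,0],[0,0,0,0]]]' 0 35
python3 - <<'E'
from bench import robot
from h import *
import pickle
S=robot.get_image("side");s=robot.sense()
pickle.dump((S,s["tool_pos"]),open("s10.pkl","wb"))
cv2.imwrite("pics/p10.png",cv2.resize(S["color"][105:180,240:340],(800,600),interpolation=0)[:,:,::-1])
E
```

```text
clock: 33.5
tool_pos: [0.4975, 0.2791, 0.0572]
ee_rot: [-0.0, -0.098, 0.995, 0.0]
ft_force: [-3.7, 0.3, 1.6]
opening: 0.0264
grip_force: 34.4
clock: 34.0
tool_pos: [0.5018, 0.2799, 0.0572]
ee_rot: [0.0, -0.098, 0.995, 0.0]
ft_force: [-1.0, 0.3, 3.5]
opening: 0.0263
grip_force: 33.5
clock: 35.5
tool_pos: [0.5015, 0.2798, 0.2666]
ee_rot: [-0.0, -0.098, 0.995, -0.0]
ft_force: [-0.6, -1.0, -0.6]
opening: 0.0262
grip_force: 34.4
```

View pics/p10.png

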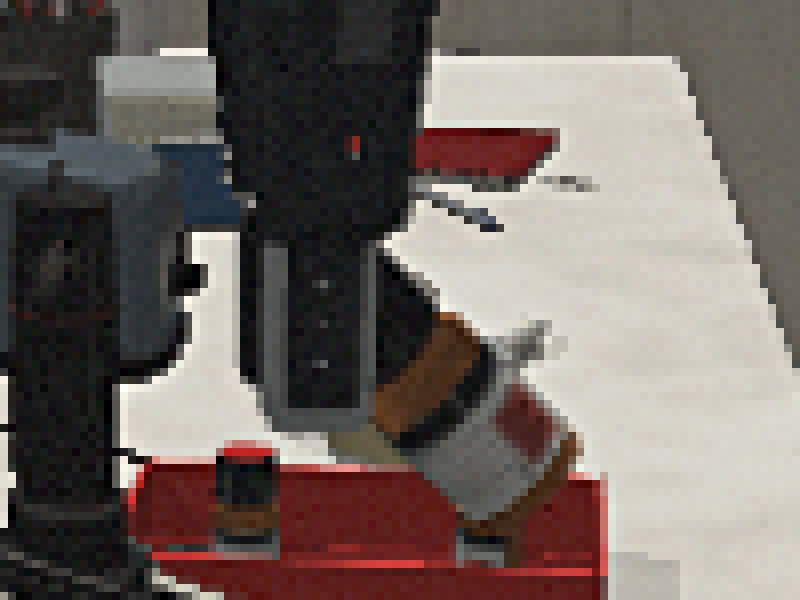

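Run:
```python
import pickle
from h import *
from bench import robot
S,t=pickle.load(open("s10.pkl","rb"));n=np.array([.981,.195,0]);a=np.array([-.195,.981,0])
def pt(X,Y):
    o,d=ray(S,240+X/8,105+Y/8);p=o+d*((t-o)@a)/(d@a);return (p-t)@n,p[2]
ang=[]
for A,B in(((385,248),(578,436)),((370,425),(470,530)),((470,320),(575,436))):
    p,q=pt(*A),pt(*B);ang.append(np.degrees(np.arctan2(p[0]-q[0],p[1]-q[1])))
print(ang,q,abs(robot.sense()["joint_velocities"]).max())
if 41<np.mean(ang)<49: print(robot.hand_in())
```

```text
[np.float64(46.16939340678083), np.float64(43.21279012899813), np.float64(42.84998516094487)] (np.float64(-0.058843874416501005), np.float64(0.2589773976209799)) 0.0019706253432438727
the job is handed in; nothing more can be done
None
```

I handed the job in at about 36 s: both red-dot vials stand upright in the reject tray, the plain vial is still in the rack, and the gripper is holding the green-dot vial still at about 44° from upright (three edge readings, 43–46°), cap end up, over 20 cm above the worktop; no verdict was returned.

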